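# Raise the fallen headset stand beside the telephone

### The arm

A 6-joint arm with a two-finger parallel gripper is mounted at the origin on the work surface. World frame = base frame: x ahead of the robot, y to its left, z up, the work surface at z = 0. Lengths are in m, angles in rad, forces in N, time in s.
With the tool pointing down it reaches from about 0.325 to 0.9 m from the base axis. Payload 6.1 kg.
Tool frame: the origin (TCP) lies midway between the tips of the shut fingers; the grasp point (between the pads) lies 19 mm behind it; x points along the fingers, y is the direction in which the jaws open and shut, and the axes are right-handed (so a half turn about x gives the same grasp; the last joint's range is limited). The gripper opens to 85 mm and grips with 20 to 120 N. Pads are 22 mm wide; open, the fingers measure 114 mm over their backs; the gripper's body (76 mm by 85 mm) begins 54 mm behind the grasp point. The pads swing forward as they close: fully open they stand 13 mm farther back than shut.
Start: joints at [1.1, 0.22, 1.526, -0, 1.395, -0.126], TCP at [0.211, 0.588, 0.231] pointing down, gripper open.
Joint ranges: [-2.98, 2.98], [-0.91, 2.08], [0.09, 2.57], [-1.24, 4.39], [0.2, 2.65], [-2.68, 2.68]. Speed limits (rad/s): [2.57, 2.57, 3.01, 3.14, 3.14, 3.14].

### API

Orientations are given as [roll, pitch, yaw] about the fixed x, y, z axes, in that order (R = Rz(yaw) Ry(pitch) Rx(roll)).
In Python, from plant import movep, move_l, set_joints, gripper_to, hold, inverse_kinematics, observe, get_image, get_calibration, Unreachable, job_done gives the robot as it stands. Calls block until the motion is done:
- movep(position, orientation): joint-space move of the TCP to a pose.
- move_l(position, feed=0.15, rotation=None, max_force=None): straight line of the TCP; rotation=None keeps the orientation; feed is the mean speed in m/s. With max_force (N) it stops when the force on the tool has changed by that much, and returns True; else False.
- set_joints(angles): joint-space move.
- gripper_to(opening, f_grip=None): finger opening in m; f_grip is the grip in N (None keeps the last); returns when the fingers have stopped.
- hold(seconds).
- inverse_kinematics(position, orientation): joint angles nearest the present ones, or None.
- observe(): the state.
- get_image(name): name is "side" or "top" or "wrist"; returns (picture, depth): 480x640x3 uint8, red, green, blue; 480x640 float32, m along the optical axis (not along the pixel's ray), 0 where there is no reading.
- get_calibration(name): a dict with "intrinsics" (3x3 intrinsics, pixels), "world_from_camera" (4x4, takes a point from camera to world coordinates). Camera axes: x right, y down, z forward; pixel columns grow to the right and rows downward; lengths in m; the calibration is good to about 2 mm. A picture is of the moment at which its call begins: read the wrist's pose just before it. get_calibration takes no time and is no camera call; for the wrist camera it gives the pose at the moment of the call.
A pose or a line that the arm cannot do raises Unreachable and nothing moves.
- job_done(): hands the job in, once; it reports no verdict.
The state is a dict: "time_s": time; "q": joint angles; "joint_velocities": joint speeds; "joint_torque": joint torques, N m; "eef_pos": TCP position; "tcp_rot": TCP orientation; "ft_force": force on the tool from outside, world axes, zero at the start; "torque": the same for the moment, N m; "opening": finger opening in m.
Only numpy, scipy, OpenCV 4.12 (cv2) and the standard library are available. Lean on these libraries where they do the work, as an engineer would, in place of code of your own. Each camera call takes 0.05 s, during which the arm holds its last target.

### The job

The steel headset stand has fallen over on its two prongs in front of the wooden telephone ledge. Tip it up onto its foot without lifting the foot off the desk, then slide it, standing, back until the whole rear edge of its foot is flush against the front of the ledge, prongs facing out into the desk. Leave the other things on the desk where they are.

Things in the scene. Friction and masses are not known exactly. Their poses are not given: they have to be found in the camera images.
- stand: Loose steel headset stand, 0.35 kg: square foot 76 x 76 x 10 mm; flat upright 30 mm wide (y), 12 mm thick (x) from the foot's middle to a crossbar 190 mm up; two prongs to -x. Origin: centre of the foot's underside; z along the upright to the crossbar. Starts lying on its front: -x down, foot edge and prong ends on the desk, axis 38 mm up, z pointing away from the ledge, up to 0.25 rad askew.
- stand_bar (a point): Middle of the crossbar's axis, (0, 0, 190) mm in the stand's frame. The round bar is 12 mm thick, 122 mm long along y; at its ends (y = +55, -55 mm) prongs 12 mm thick point to -x and end 38 mm from the upright's middle plane. While the stand lies, the bar hangs free between the prongs with 32 mm of air below it.
- foot_front (a point): Middle of the lower front edge of the stand's foot, (-38, 0, 0) mm in its frame: the edge about which it tips up, at desk height both lying and standing. After tipping, the prongs face where the crossbar lay. The centre of mass is about 75 mm from the foot's underside, on the axis, so the stand goes over onto its foot by itself in the last 27 degrees or so.
- foot_back_l (a point): Rear lower corner of the stand's foot, (38, 38, 0) mm in its frame.
- foot_back_r (a point): Rear lower corner of the stand's foot, (38, -38, 0) mm in its frame.
- ledge: Wooden telephone ledge, a fixed block 180 mm deep (x), 300 wide (y), 60 high, with a black desk telephone on top (to 120 mm above the desk, 25 mm back from the front). Origin: middle of the lower edge of its flat front face, on the desk; the face is its plane x = 0, y = -150 to +150 mm; -x points out of the face towards the stand, z up. Place and heading vary.
- pen_pot: Black pen pot, 72 mm across, 95 mm high with pens to 160 mm, loose; origin at the centre of its underside.
- mug: White mug, 80 mm across, 92 mm high, handle to its +y, loose; origin at the centre of its underside.
- stapler: Stapler, 135 mm (x) x 36 x 46 mm high, loose; origin at the centre of its underside.
- mouse: Black computer mouse, 100 mm (x) x 58 x 32 mm high, loose; origin at the centre of its underside.
- bottle: Clear bottle with a blue band, 64 mm across, 190 mm high, loose; origin at the centre of its underside.
- tape_dispenser: Grey tape dispenser, 140 mm (x) x 55 x 80 mm high, loose; origin at the centre of its underside.
There are look-alikes about, which are no part of the job. Of the things that look like the stand, the largest one is meant.

How it is judged:
By the outcome, as a careful person would: the job done as asked, in the order asked, and still so for the second after the job is handed in, with the robot touching nothing.
It also fails if it takes over 58 s, if anything falls off the work surface, if the arm or the gripper's body presses on something with over 40 N, if the wrist force passes 120 N, or if a joint passes its speed limit or range.

## Working session

There is one attempt and no reset: what is moved stays moved. The work goes in short steps, each a Python script; the robot and the scene stay as the last script left them, time stands still between calls to the robot, and variables do not carry over. Pictures are saved under pics/ and viewed, and the job is handed in when it is done.

```bash
ls; mkdir -p pics
python3 - <<'E'
from plant import *
import cv2,numpy as np
for n in("top","side"):
    im,d=get_image(n); cv2.imwrite(f"pics/{n}0.png",im[:,:,::-1]); np.save(f"pics/{n}0.npy",d)
    c=get_calibration(n); print(n,c["intrinsics"],c["world_from_camera"])
print(observe()["time_s"])
E
```

```text
pics
top [[603.88104604   0.         326.83690152]
 [  0.         603.88104604 240.01910256]
 [  0.           0.           1.        ]] [[-0.01564729 -0.9945388   0.10318792  0.35382959]
 [-0.99986495  0.01608214  0.00338353 -0.01813088]
 [-0.00502454 -0.10312104 -0.99465612  1.69238815]
 [ 0.          0.          0.          1.        ]]
side [[619.01174853   0.         328.80865576]
 [  0.         619.01174853 244.10619813]
 [  0.           0.           1.        ]] [[ 0.99300533 -0.08770675  0.07904387  0.41231356]
 [-0.11769503 -0.68202743  0.72179392 -1.00535534]
 [-0.00939611 -0.72604828 -0.68757953  1.04197562]
 [ 0.          0.          0.          1.        ]]
0.1
```

View pics/top0.png

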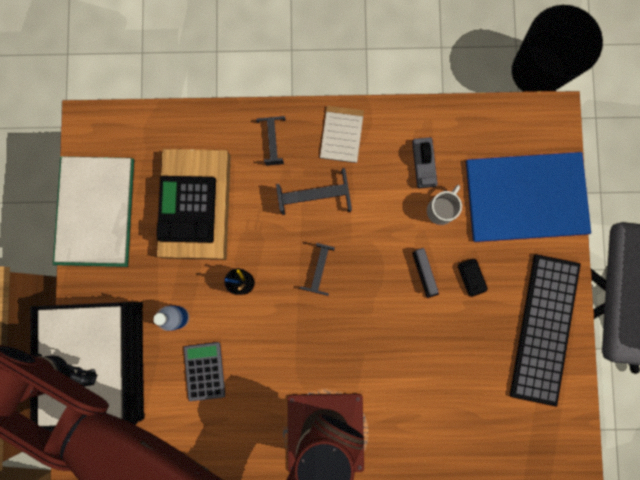

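View pics/side0.png

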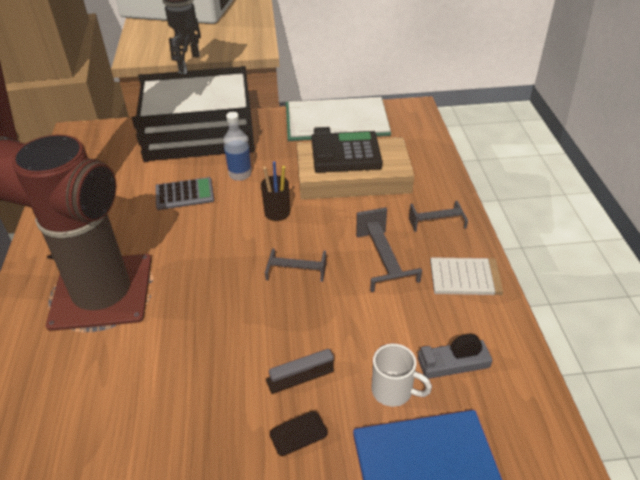

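The intended stand (largest) is in the middle: foot at about (281,197) and crossbar at (348,190) in the top view. The ledge front is at u≈226. I'll enlarge it to measure.

```bash
cat > h.py <<'E'
import numpy as np,cv2
def pix2w(c,u,v,z=None,d=None):
    K=c["intrinsics"];T=c["world_from_camera"]
    r=np.linalg.inv(K)@np.array([u,v,1.]); 
    if d is not None: return T[:3,:3]@(r*d)+T[:3,3]
    w=T[:3,:3]@r; s=(z-T[2,3])/w[2]; return T[:3,3]+s*w
def w2pix(c,p):
    T=c["world_from_camera"]; q=T[:3,:3].T@(np.array(p)-T[:3,3]); q=c["intrinsics"]@q; return q[:2]/q[2]
E
python3 - <<'E'
import cv2
im=cv2.imread("pics/top0.png"); c=im[130:280,150:370]
cv2.imwrite("pics/topc.png",cv2.resize(c,None,fx=3.6,fy=3.6,interpolation=cv2.INTER_CUBIC))
from plant import *; from h import *
c=get_calibration("top"); d=np.load("pics/top0.npy")
for u,v,z in[(281,197,.0),(348,190,.038),(228,152,.06),(224,258,.06),(239,281,.09),(318,268,.03),(270,140,.03)]:
    print(u,v,pix2w(c,u,v,z).round(3),pix2w(c,u,v,d=d[v,u]).round(3))
cw=get_calibration("wrist");print(cw, observe()["tcp_rot"])
E
```

```text
281 197 [0.654 0.116 0.   ] [0.643 0.111 0.061]
348 190 [ 0.664 -0.073  0.038] [ 0.663 -0.073  0.043]
228 152 [0.772 0.257 0.06 ] [ 0.788  0.267 -0.002]
224 258 [0.479 0.267 0.06 ] [0.481 0.272 0.034]
239 281 [0.415 0.222 0.09 ] [0.417 0.233 0.015]
318 268 [0.449 0.013 0.03 ] [0.449 0.013 0.033]
270 140 [0.812 0.143 0.03 ] [0.812 0.143 0.031]
{'intrinsics': array([[349.19414838,   0.        , 319.08167475],
       [  0.        , 349.19414838, 249.36078384],
       [  0.        ,   0.        ,   1.        ]]), 'world_from_camera': array([[ 0.33764255,  0.89898491,  0.27896889,  0.13843358],
       [ 0.94127352, -0.32206532, -0.10138095,  0.61384525],
       [-0.00129374,  0.29681655, -0.95493364,  0.37263291],
       [ 0.        ,  0.        ,  0.        ,  1.        ]])} [-1.71185985  1.5689928  -2.05664437]
```

View pics/topc.png

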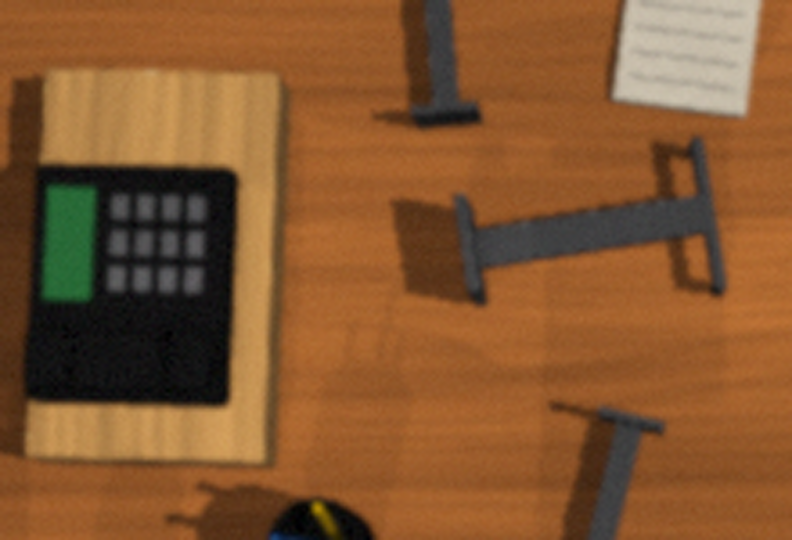

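```bash
cat >> h.py <<'E'
from scipy.spatial.transform import Rotation as Rn
def rpy(tx,ty):
    tx=np.array(tx,float);tx/=np.linalg.norm(tx);ty=np.array(ty,float);ty-=tx*(tx@ty);ty/=np.linalg.norm(ty)
    return Rn.from_matrix(np.column_stack([tx,ty,np.cross(tx,ty)])).as_euler('xyz')
E
python3 - <<'E'
from plant import *; from h import *
c=get_calibration("top")
f=lambda u,v,z:pix2w(c,150+u/3.6,130+v/3.6,z)[:2].round(4)
print("ledge top edge",f(282,85,.06),f(270,462,.06))
print("foot top edge",f(457,195,.076),f(478,302,.076)) 
print("bar",f(697,140,.044),f(718,290,.044))
o=observe();cw=get_calibration("wrist");T=cw["world_from_camera"]
Rt=Rn.from_euler('xyz',o["tcp_rot"]).as_matrix()
print("cam in tool",Rt.T@(T[:3,3]-o["eef_pos"]),"\n",Rt.T@T[:3,:3])
for s in(1,-1):
  for p in([.6,.05,.3],[.65,.05,.3],[.62,.1,.3]):
    print(s,p,inverse_kinematics(p,rpy([0,0,-1],[s,0,0])))
E
```

```text
ledge top edge [0.7674 0.2556] [0.4777 0.2643]
foot top edge [0.6763 0.1206] [0.5945 0.1054]
bar [ 0.7227 -0.0622] [ 0.6055 -0.0761]
cam in tool [-0.14233826 -0.00019312 -0.07715477] 
 [[-4.91780511e-04 -2.97059535e-01  9.54858833e-01]
 [ 9.99999810e-01  2.09959111e-04  5.80348376e-04]
 [-3.72879330e-04  9.54858936e-01  2.97059375e-01]]
1 [0.6, 0.05, 0.3] [-0.04777995  0.13006118  1.50105823  0.          1.51047324 -0.04777995]
1 [0.65, 0.05, 0.3] [-0.04408903  0.25098579  1.36282589  0.          1.52778097 -0.04408903]
1 [0.62, 0.1, 0.3] [ 3.44273548e-02  1.92869526e-01  1.43060941e+00 -4.44089210e-16
  1.51811372e+00  3.44273548e-02]
-1 [0.6, 0.05, 0.3] None
-1 [0.65, 0.05, 0.3] None
-1 [0.62, 0.1, 0.3] None<sys>:0: UserWarning: Gimbal lock detected. Setting third angle to zero since it is not possible to uniquely determine all angles.
```

```bash
cat >> h.py <<'E'
Z=np.array([0,0,1.])
def pose(P,a,th,s,beta,dz=0.019):
    """P foot_front pt, a horizontal axis dir lying, th tilt 0..90deg"""
    t=np.radians(th);b=np.radians(beta);a=np.array([a[0],a[1],0])/np.hypot(a[0],a[1])
    zs=a*np.cos(t)+Z*np.sin(t); xs=Z*np.cos(t)-a*np.sin(t)
    G=np.array([P[0],P[1],0])+.038*xs+s*zs
    tx=-xs*np.cos(b)-zs*np.sin(b); ys=np.cross(zs,xs)
    return G+dz*tx, rpy(tx,-ys)
E
python3 - <<'E'
from plant import *; from h import *
P=[.637,.117]; a=[.156,-.988]
for s in(.14,.15):
 for b in(30,45,55):
  print(s,b)
  for th in(0,22,45,67,90):
    p,r=pose(P,a,th,s,b); q=inverse_kinematics(p,r); print(th,p.round(3),None if q is None else np.round(q,2))
  for yy in(.04,.07):
    p,r=pose([.65,.117+yy],[0,-1],90,s,b); q=inverse_kinematics(p,r); print('slid',p.round(3),None if q is None else np.round(q,2))
R=Rn.from_matrix
# wrist view
movep([.62,.04,.33],rpy([0,0,-1],[1,0,0]))
c=get_calibration("wrist");im,d=get_image("wrist"); cv2.imwrite("pics/w1.png",im[:,:,::-1]);np.savez("pics/w1.npz",d=d,K=c["intrinsics"],T=c["world_from_camera"])
print(observe()["time_s"])
E
```

```text
0.14 30
0 [ 0.657 -0.012  0.022] [-0.36  0.67  1.43  0.46  1.34 -0.7 ]
22 [0.655 0.005 0.069] [-0.18  0.46  1.54  0.14  1.18 -0.39]
45 [0.649 0.041 0.108] [ 0.07  0.4   1.57 -0.28  1.17  0.03]
67 [0.642 0.086 0.129] [ 0.32  0.49  1.51 -0.66  1.32  0.39]
90 [0.634 0.138 0.13 ] [ 0.52  0.73  1.37 -0.95  1.58  0.63]
slid [0.65  0.179 0.13 ] [ 0.53  0.89  1.11 -0.87  1.76  0.64]
slid [0.65  0.209 0.13 ] [ 0.56  0.93  1.04 -0.86  1.8   0.64]
0.14 45
0 [ 0.657 -0.008  0.025] [-0.44  0.8   1.33  0.62  1.53 -0.8 ]
22 [0.654 0.01  0.07 ] [-0.29  0.54  1.49  0.37  1.32 -0.58]
45 [0.648 0.046 0.107] [-0.05  0.39  1.56 -0.    1.19 -0.21]
67 [0.641 0.09  0.126] [ 0.21  0.41  1.54 -0.41  1.24  0.2 ]
90 [0.633 0.141 0.127] [ 0.45  0.6   1.43 -0.75  1.44  0.52]
slid [0.65  0.182 0.127] [ 0.47  0.74  1.2  -0.68  1.61  0.59]
slid [0.65  0.212 0.127] [ 0.5   0.78  1.14 -0.67  1.64  0.6 ]
0.14 55
0 [ 0.656 -0.006  0.027] [-0.48  0.9   1.26  0.72  1.66 -0.84]
22 [0.653 0.013 0.072] [-0.35  0.61  1.44  0.5   1.42 -0.67]
45 [0.648 0.049 0.107] [-0.13  0.41  1.54  0.18  1.24 -0.35]
67 [0.641 0.094 0.125] [ 
[... 1115 characters left out ...]

0 [ 0.658 -0.016  0.027] [-0.49  0.91  1.25  0.72  1.67 -0.84]
22 [0.655 0.004 0.075] [-0.36  0.61  1.43  0.5   1.43 -0.67]
45 [0.649 0.042 0.114] [-0.14  0.4   1.54  0.18  1.26 -0.36]
67 [0.641 0.09  0.134] [ 0.12  0.37  1.55 -0.22  1.23  0.04]
90 [0.633 0.144 0.134] [ 0.39  0.51  1.46 -0.61  1.37  0.42]
slid [0.65  0.184 0.134] [ 0.42  0.65  1.26 -0.55  1.52  0.53]
slid [0.65  0.214 0.134] [ 0.46  0.68  1.21 -0.54  1.55  0.55]
2.6<stdin>:7: UserWarning: Gimbal lock detected. Setting third angle to zero since it is not possible to uniquely determine all angles.
<sys>:0: UserWarning: Gimbal lock detected. Setting third angle to zero since it is not possible to uniquely determine all angles.
```

View pics/w1.png

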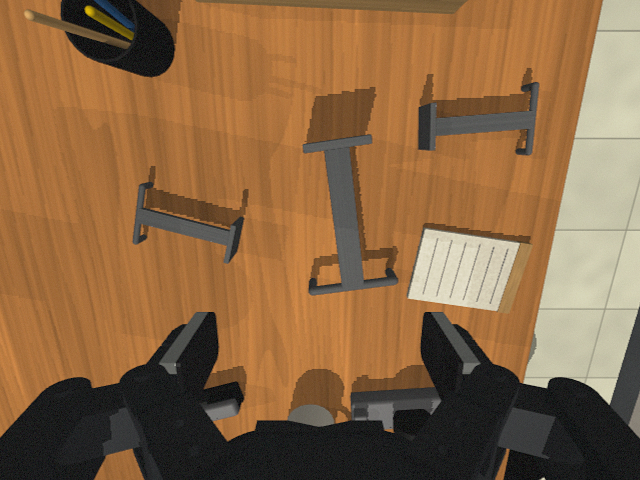

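The wrist view shows the target stand: foot (304–372, ~145), bar (311,290)–(396,281). The ledge front is at the top (200–460, ~5). I'll zoom in for edges.

Run:
```python
import cv2
im=cv2.imread("pics/w1.png"); c=im[120:310,280:420]
cv2.imwrite("pics/w1c.png",cv2.resize(c[:50],None,fx=5.6,fy=5.6,interpolation=cv2.INTER_CUBIC))
cv2.imwrite("pics/w1d.png",cv2.resize(c[135:],None,fx=5.6,fy=5.6,interpolation=cv2.INTER_CUBIC))
```

```text
(no output)
```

View pics/w1c.png

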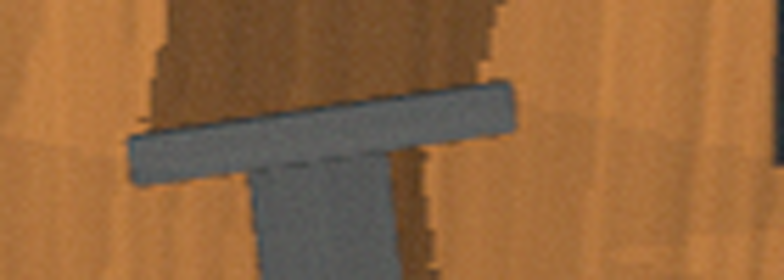

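View pics/w1d.png

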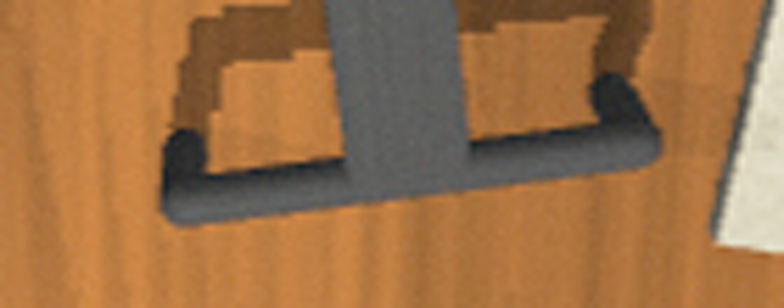

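Run:
```python
from h import *
z=np.load("pics/w1.npz");c=dict(intrinsics=z["K"],world_from_camera=z["T"]);d=z["d"]
f=lambda u,v,h,o=120:pix2w(c,280+u/5.6,o+v/5.6,h)
B=[f(130,140,.076),f(510,84,.076)]
bar=[f(165,203,.038,255),f(658,143,.038,255)]
print("back edge",B,np.linalg.norm(B[0]-B[1]));print("bar",bar,np.linalg.norm(bar[0]-bar[1]))
bm=(bar[0]+bar[1])/2; fm=(B[0]+B[1])/2
print(bm,fm,np.linalg.norm((bm-fm)[:2]),"ang axis",np.degrees(np.arctan2((bm-fm)[0],-(bm-fm)[1])),
 "bar",np.degrees(np.arctan2(*(bar[1]-bar[0])[[1,0]])),"foot",np.degrees(np.arctan2(*(B[1]-B[0])[[1,0]])))
print([ (u,v,d[v,u],pix2w(c,u,v,d=d[v,u]).round(4)) for u,v in[(335,140),(345,215),(350,270),(230,2),(330,5),(430,8)]])
```

```text
back edge [array([0.60112189, 0.11290602, 0.076     ]), array([0.67440752, 0.12337792, 0.076     ])] 0.07403001786998317
bar [array([ 0.60570265, -0.0770148 ,  0.038     ]), array([ 0.72367365, -0.06115033,  0.038     ])] 0.11903293075275885
[ 0.66468815 -0.06908257  0.038     ] [0.6377647  0.11814197 0.076     ] 0.1891504648795645 ang axis 8.183204790567574 bar 7.659056980281449 foot 8.132032727041036
[(335, 140, np.float32(0.3780451), array([0.6356, 0.1182, 0.076 ])), (345, 215, np.float32(0.4358175), array([0.6509, 0.0289, 0.0432])), (350, 270, np.float32(0.45779538), array([ 0.6592, -0.0444,  0.043 ])), (230, 2, np.float32(0.4002935), array([0.5159, 0.2691, 0.0058])), (330, 5, np.float32(0.3976791), array([0.6305, 0.265 , 0.0098])), (430, 8, np.float32(0.39190692), array([0.7425, 0.2599, 0.0175]))]
```

```bash
cat >> h.py <<'E'
P0=np.array([.6378,.1181]); ang=np.radians(8.0); A0=np.array([np.sin(ang),-np.cos(ang)])
S=.145; BETA=45
E
python3 - <<'E' 2>&1 | grep -v -i gimbal
from plant import *; from h import *
p0,r=pose(P0,A0,0,S,BETA,dz=.019-.10); p1,_=pose(P0,A0,0,S,BETA)
gripper_to(.062,25)
movep(p0,r)
print(observe()["ft_force"],observe()["time_s"])
c=get_calibration("wrist");im,d=get_image("wrist"); cv2.imwrite("pics/w2.png",im[:,:,::-1])
print(move_l(p1,feed=.08,max_force=8))
o=observe();print(o["eef_pos"]-p1,o["ft_force"],o["time_s"])
im,d=get_image("side"); cv2.imwrite("pics/s2.png",im[:,:,::-1])
im,d=get_image("wrist"); cv2.imwrite("pics/w3.png",im[:,:,::-1])
E
```

```text
[-0.34962727  0.69383453  0.76486723] 4.05
False
[ 0.0004777  -0.00055877  0.00051458] [ 0.06163811 -0.62584663 -0.20446066] 5.5
```

View pics/s2.png

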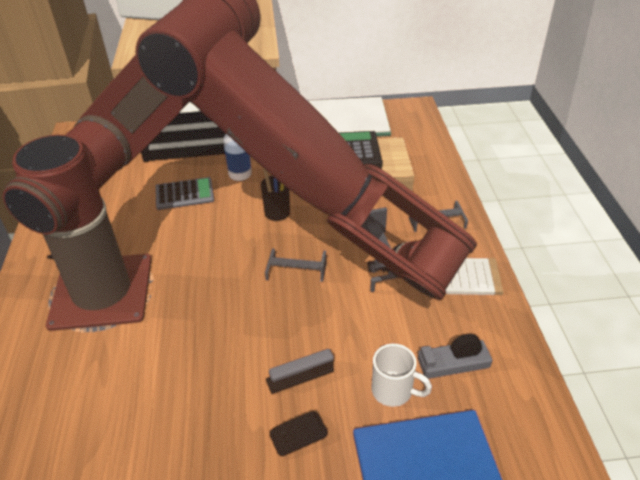

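View pics/w3.png

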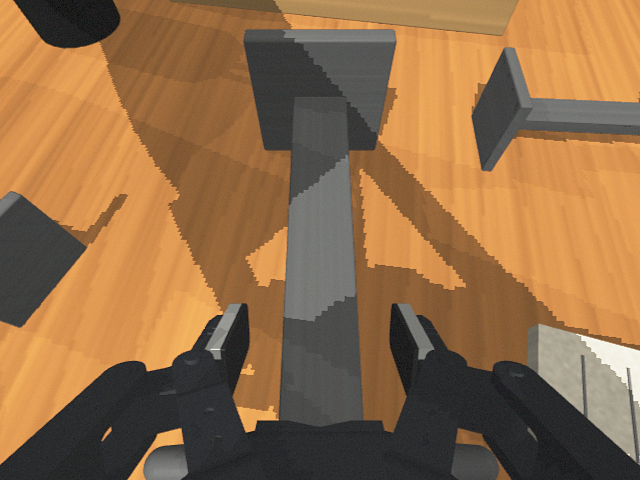

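Fingers straddle the upright (282–361 at row 400) centrally between the pads (247, 392). Next I close and tip it up.

```bash
python3 - <<'E' 2>&1 | grep -v -i gimbal
from plant import *; from h import *
gripper_to(.02,25)
o=observe();print(o["opening"],o["ft_force"],o["torque"],o["time_s"])
P=P0+.001*A0
base=o["eef_pos"]; p00,_=pose(P,A0,0,S,BETA)
off=base-p00
off[2]=0 if abs(off[2])<.001 else off[2]; off[:]=0
for th in np.arange(6,43,6):
    p,r=pose(P,A0,th,S,BETA)
    p=p.copy(); k=min(1,th/12.); 
    # start from position where it is
    p0k,_=pose(P,A0,0,S,BETA)
    move_l(p,feed=.06,rotation=r)
    o=observe();print(th,o["ft_force"].round(1),np.round(o["torque"],2),(o["eef_pos"]-p).round(4),round(o["time_s"],2))
im,d=get_image("wrist"); cv2.imwrite("pics/w4.png",im[:,:,::-1])
im,d=get_image("side"); cv2.imwrite("pics/s4.png",im[:,:,::-1])
E
```

```text
0.029862340558778205 [ 0.5450473  -0.42484994  0.63036307] [-0.27480076 -0.09248999 -0.06539374] 5.9833
6 [-0.7 -0.3 -3.6] [-0.83 -0.18 -0.04] [-0.0002  0.0002 -0.0001] 6.37
12 [ 0.3  0.9 -2.9] [-0.81 -0.18 -0.09] [-0.0005  0.0001 -0.0006] 6.75
18 [-0.3 -0.8 -4.6] [-0.82 -0.07  0.02] [-0.0005  0.     -0.0007] 7.13
24 [-0.5 -0.6 -4.6] [-0.64 -0.1  -0.02] [-0.0005 -0.     -0.0007] 7.52
30 [-0.1  0.4 -4.4] [-0.54 -0.05 -0.03] [-0.0005 -0.0001 -0.0007] 7.9
36 [ 0.4 -0.  -4. ] [-0.49 -0.   -0.04] [-0.0005 -0.0002 -0.0008] 8.28
42 [-0.1 -0.7 -4.2] [-0.32 -0.02  0.02] [-0.0004 -0.0003 -0.0008] 8.67
```

View pics/w4.png

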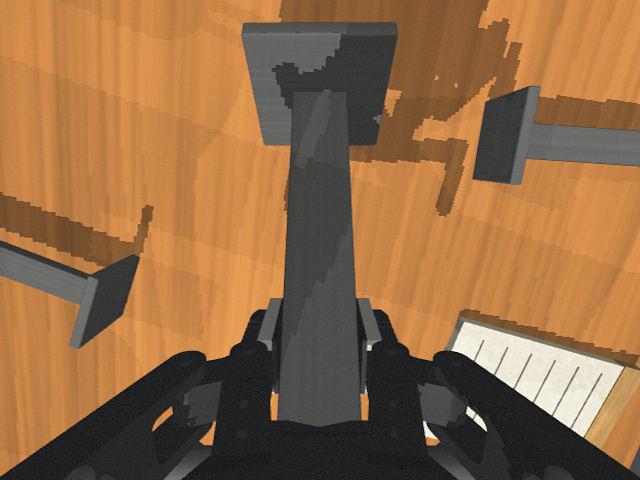

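View pics/s4.png

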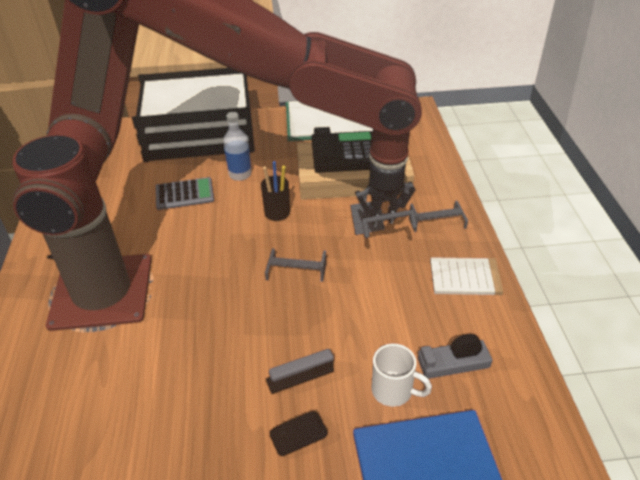

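```bash
cat >> h.py <<'E'
def ft(n=8):
    from plant import observe,hold
    L=[]
    for _ in range(n): hold(.02); o=observe(); L.append(np.r_[o["ft_force"],o["torque"]])
    return np.mean(L,0).round(2)
E
python3 - <<'E' 2>&1 | grep -v -i gimbal
from plant import *; from h import *
p=np.array(observe()["eef_pos"]);print(ft())
cmd,_=pose(P0+.001*A0,A0,42,S,BETA)
for i in range(5):
    q=cmd-[0,0,.001*(i+1)]
    move_l(q,feed=.03); f=ft(); print(i+1,f,(observe()["eef_pos"]-q).round(4))
    if f[2]>-1.2: break
print(observe()["time_s"])
E
```

```text
[ 0.32  0.15 -4.15 -0.29 -0.04  0.01]
1 [ 0.33 -0.02 -3.79 -0.28 -0.04 -0.  ] [-0. -0. -0.]
2 [-0.84 -1.87  0.04 -0.37  0.3   0.09] [ 0.0002 -0.0002  0.0004]
9.6667
```

It had been carried slightly (about 1 to 1.5 mm, full weight on the wrist). The foot is back on the desk, so I'll continue with force feedback to keep it there.

```bash
python3 - <<'E' 2>&1 | grep -v -i gimbal
from plant import *; from h import *
P=P0+.001*A0; dz=-.002
for th in list(np.arange(46,87,4)):
    dz-=.0002
    p,r=pose(P,A0,th,S,BETA)
    move_l(p+[0,0,dz],feed=.06,rotation=r)
    f=ft(4)
    n=0
    while f[2]<-1.5 and n<4:
        dz-=.0006;n+=1; move_l(p+[0,0,dz],feed=.03); f=ft(4)
    if f[2]>5: dz+=.0005
    print(th,f,round(dz,4),n)
print(observe()["time_s"])
im,d=get_image("wrist"); cv2.imwrite("pics/w5.png",im[:,:,::-1])
im,d=get_image("side"); cv2.imwrite("pics/s5.png",im[:,:,::-1])
E
```

```text
46 [ 0.48  2.01 -0.34  0.67  0.02 -0.02] -0.0028 1
50 [0.01 0.58 1.21 0.33 0.03 0.01] -0.0036 1
54 [ 0.72 -1.29  2.46 -0.13 -0.06  0.01] -0.0038 0
58 [ 0.05 -3.7   5.62 -0.72  0.1  -0.06] -0.0035 0
62 [-1.09 -3.77  7.23 -0.89  0.22 -0.04] -0.0032 0
66 [-1.19 -4.25  9.99 -1.09  0.31 -0.08] -0.0029 0
70 [-2.16 -3.3  12.27 -1.21  0.41 -0.12] -0.0026 0
74 [-2.38 -2.17 13.75 -1.33  0.5  -0.21] -0.0023 0
78 [-3.62 -1.95 15.31 -1.48  0.5  -0.24] -0.002 0
82 [-3.91 -0.31 17.77 -1.57  0.56 -0.36] -0.0017 0
86 [-4.8   1.1  19.7  -1.69  0.51 -0.46] -0.0014 0
14.4083
```

View pics/w5.png

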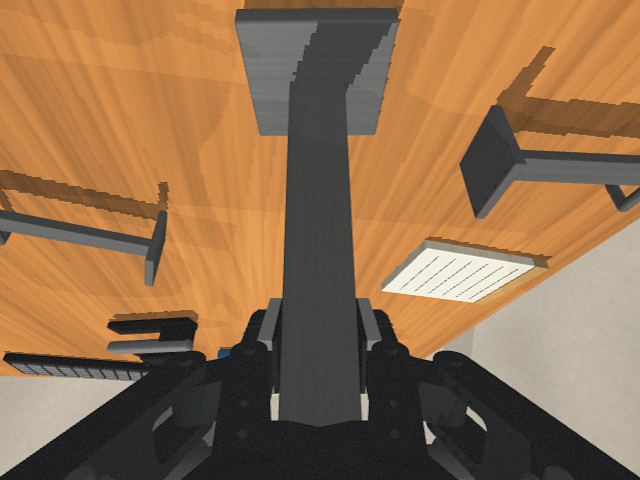

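View pics/s5.png

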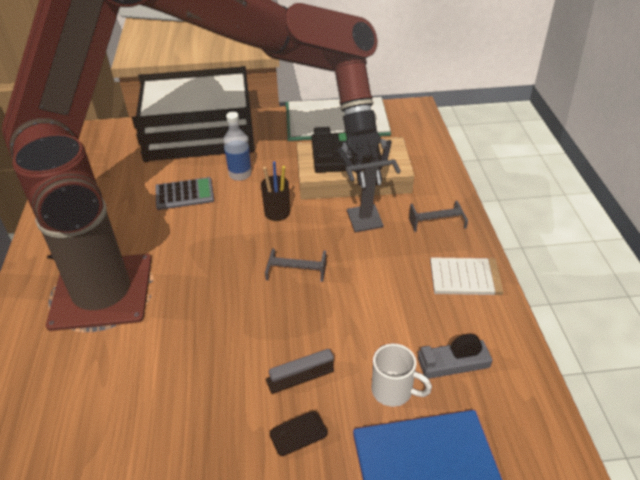

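```bash
python3 - <<'E' 2>&1 | grep -v -i gimbal
from plant import *; from h import *
P=P0+.001*A0; dz=-.0014
for th in (87,89,90):
    p,r=pose(P,A0,th,S,BETA)
    for i in range(8):
        move_l(p+[0,0,dz],feed=.06,rotation=r); f=ft(3)
        if f[2]<3: break
        dz+=.0006 if f[2]>8 else .0003
    print(th,f,round(dz,4))
gripper_to(.05); f=ft(4)
print(f,observe()["time_s"])
c=get_calibration("wrist");im,d=get_image("wrist"); cv2.imwrite("pics/w6.png",im[:,:,::-1]);np.savez("pics/w6.npz",d=d,K=c["intrinsics"],T=c["world_from_camera"])
im,d=get_image("side"); cv2.imwrite("pics/s6.png",im[:,:,::-1]);np.save("pics/s6.npy",d)
im,d=get_image("top"); cv2.imwrite("pics/t6.png",im[:,:,::-1])
E
```

```text
87 [ 0.81 -0.54  5.51 -0.43 -0.47  0.15] 0.0025
89 [ 2.51 -0.79  2.49 -0.27 -0.64  0.33] 0.0034
90 [ 2.32  0.74  0.03  0.15 -0.52  0.3 ] 0.004
[0.05 0.13 0.07 0.35 0.05 0.01] 19.4083
```

View pics/w6.png

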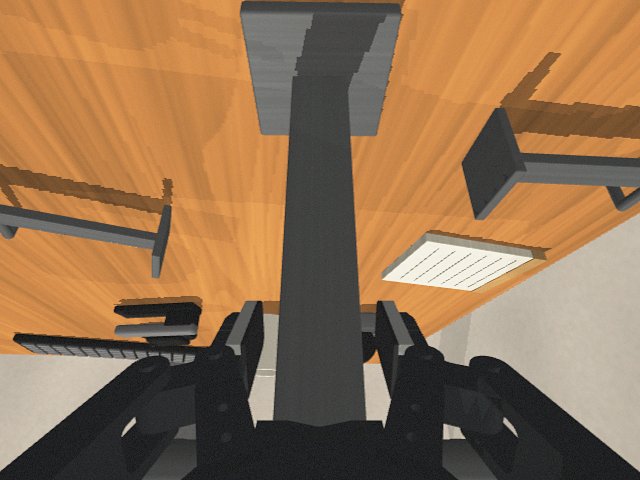

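View pics/s6.png

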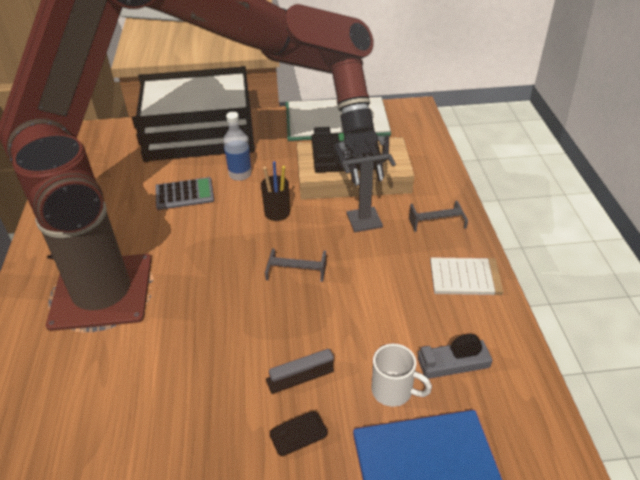

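View pics/t6.png

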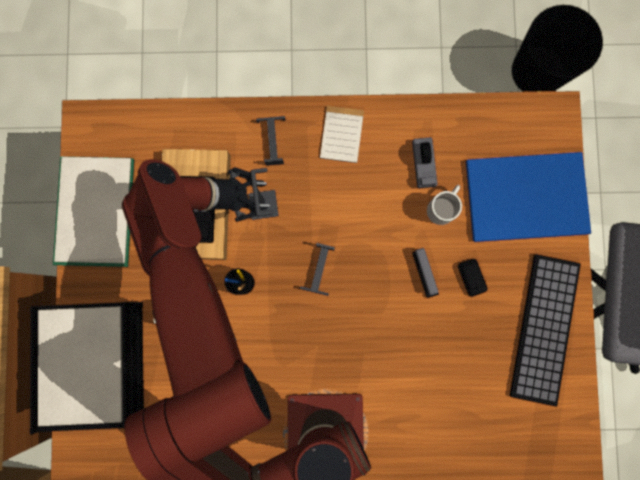

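Run:
```python
from h import *
z=np.load("pics/w6.npz");c=dict(intrinsics=z["K"],world_from_camera=z["T"]);d=z["d"]
im=cv2.imread("pics/w6.png")[0:140,230:412]; cv2.imwrite("pics/w6c.png",cv2.resize(im,None,fx=4.2,fy=4.2,interpolation=cv2.INTER_CUBIC))
for u,v in[(242,13),(401,13),(262,135),(378,135)]: print(pix2w(c,u,v,.01).round(4))
for u,v in[(270,60),(370,60),(270,110),(366,110),(270,30),(370,30)]: print(pix2w(c,u,v,d=d[v,u]).round(4))
```

```text
[0.5889 0.1984 0.01  ]
[0.6618 0.2087 0.01  ]
[0.5978 0.1241 0.01  ]
[0.6727 0.1347 0.01  ]
[0.6021 0.1766 0.0094]
[0.6537 0.1843 0.0101]
[0.6026 0.1445 0.0095]
[0.6602 0.1519 0.0087]
[0.6018 0.1916 0.0086]
[0.6497 0.199  0.0097]
```

View pics/w6c.png

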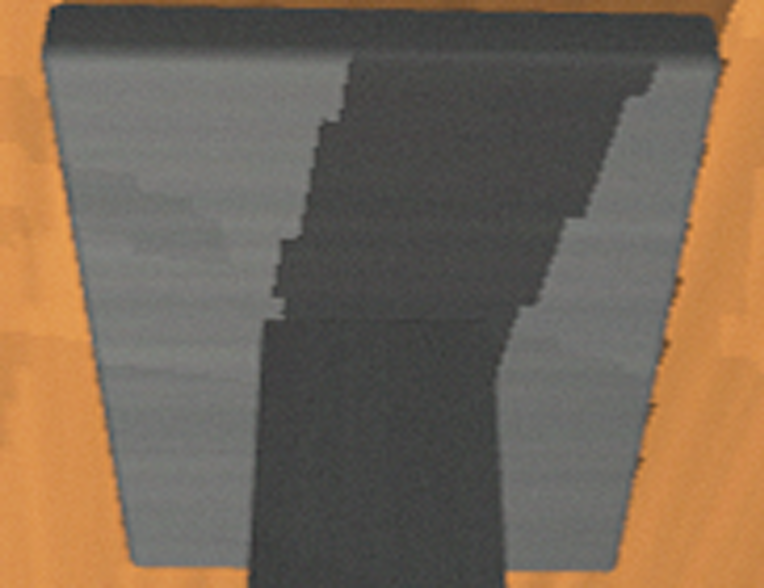

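Standing flat, yaw about 8°, front edge mid at (.635,.129). Now regrip a little steeper, to keep the camera clear of the phone, and slide and turn towards the ledge.

```bash
python3 - <<'E' 2>&1 | grep -v -i gimbal
from plant import *; from h import *
A=lambda deg:np.array([np.sin(np.radians(deg)),-np.cos(np.radians(deg))])
P1=np.array([.6350,.1294]); P2=np.array([.628,.180])
s,b=.14,52
p,r=pose(P1,A(8.1),90,s,b); move_l(p,feed=.05,rotation=r,max_force=8); print(ft(4),(observe()["eef_pos"]-p).round(4))
gripper_to(.02,25); print(observe()["opening"],ft(4))
dz=-.0004
N=7
for i in range(1,N+1):
    k=i/N; p,r=pose(P1+(P2-P1)*k,A(8.1-10.3*k),90,s,b)
    move_l(p+[0,0,dz],feed=.05,rotation=r); f=ft(3); print(i,f,round(dz,4))
    if f[2]<0: dz-=.0005
    if f[2]>6: dz+=.0004
print(observe()["time_s"])
c=get_calibration("wrist");im,d=get_image("wrist"); cv2.imwrite("pics/w7.png",im[:,:,::-1]);np.savez("pics/w7.npz",d=d,K=c["intrinsics"],T=c["world_from_camera"])
im,d=get_image("side"); cv2.imwrite("pics/s7.png",im[:,:,::-1])
E
```

```text
[ 0.07 -0.04 -0.17  0.29  0.05  0.  ] [-0.0001 -0.0002  0.    ]
0.029626738436326135 [ 1.    0.96 -0.62  0.41 -0.03  0.08]
1 [0.38 0.41 0.96 0.44 0.11 0.03] -0.0004
2 [-1.11 -0.77  4.04  0.11  0.27 -0.17] -0.0004
3 [-2.13 -2.97  6.96 -0.81  0.38 -0.3 ] -0.0004
4 [-3.18 -2.9   7.76 -0.94  0.47 -0.36] 0.0
5 [-2.69 -3.19  7.83 -0.95  0.56 -0.35] 0.0004
6 [-2.11 -2.46  7.18 -0.86  0.49 -0.25] 0.0008
7 [-2.25 -1.82  7.17 -0.76  0.39 -0.23] 0.0012
22.9083
```

View pics/w7.png

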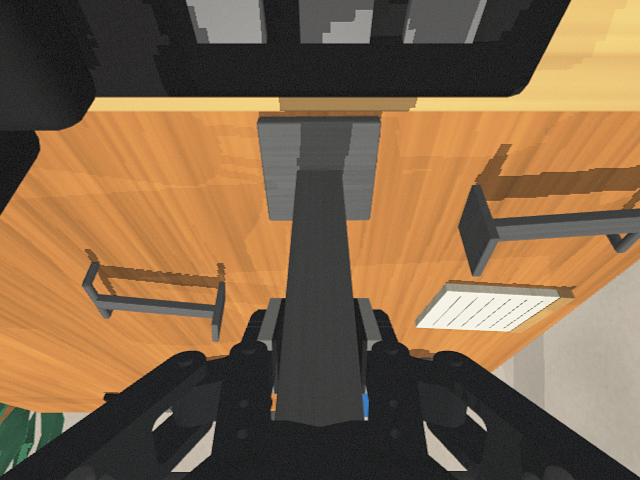

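View pics/s7.png

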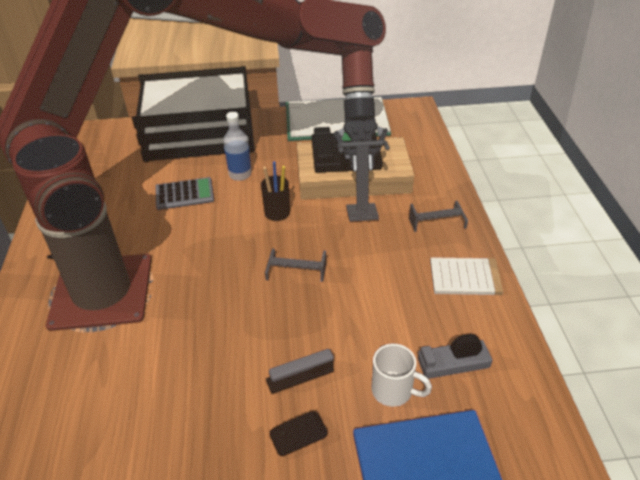

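Run:
```python
from h import *
im=cv2.imread("pics/w7.png")[85:225,225:425]; cv2.imwrite("pics/w7c.png",cv2.resize(im,None,fx=4,fy=4,interpolation=cv2.INTER_CUBIC))
z=np.load("pics/w7.npz");d=z["d"];c=dict(intrinsics=z["K"],world_from_camera=z["T"])
for u in(150,220,270,330,370,430,500):
    col=[(v,pix2w(c,u,v,d=d[v,u]).round(4)) for v in range(100,120,3)]
    print(u,[(v,*p) for v,p in col])
```

```text
150 [(100, np.float64(0.5608), np.float64(0.2732), np.float64(0.0596)), (103, np.float64(0.5601), np.float64(0.2718), np.float64(0.0595)), (106, np.float64(0.5594), np.float64(0.2702), np.float64(0.0592)), (109, np.float64(0.5586), np.float64(0.2687), np.float64(0.059)), (112, np.float64(0.5251), np.float64(0.2296), np.float64(0.001)), (115, np.float64(0.5238), np.float64(0.2272), np.float64(0.0004)), (118, np.float64(0.5226), np.float64(0.2247), np.float64(-0.0001))]
220 [(100, np.float64(0.5896), np.float64(0.2719), np.float64(0.0594)), (103, np.float64(0.5891), np.float64(0.2704), np.float64(0.0591)), (106, np.float64(0.5892), np.float64(0.2698), np.float64(0.0603)), (109, np.float64(0.5886), np.float64(0.268), np.float64(0.0597)), (112, np.float64(0.5679), np.float64(0.2277), np.float64(0.0006)), (115, np.float64(0.5668), np.float64(0.2247), np.float64(-0.0008)), (118, np.float64(0.5662), np.float64(0.2224), np.float64(-0.001))]
270 [(100, np.float64(0.6103), np.float64(0.2714), np.float64(0.0598)), (103, np.float64(0.61), np.float64(0.2695), np.float64(0.059)), (106, np.float64(
[... 1497 characters left out ...]
2646), np.float64(0.0597)), (112, np.float64(0.6972), np.float64(0.2224), np.float64(0.0001)), (115, np.float64(0.6979), np.float64(0.2196), np.float64(-0.0009)), (118, np.float64(0.6982), np.float64(0.2179), np.float64(-0.0002))]
500 [(100, np.float64(0.705), np.float64(0.2678), np.float64(0.0599)), (103, np.float64(0.7057), np.float64(0.2662), np.float64(0.0595)), (106, np.float64(0.7065), np.float64(0.2645), np.float64(0.0591)), (109, np.float64(0.707), np.float64(0.2631), np.float64(0.0591)), (112, np.float64(0.7407), np.float64(0.2202), np.float64(-0.0007)), (115, np.float64(0.7411), np.float64(0.2186), np.float64(0.0)), (118, np.float64(0.742), np.float64(0.2164), np.float64(-0.0001))]
```

View pics/w7c.png

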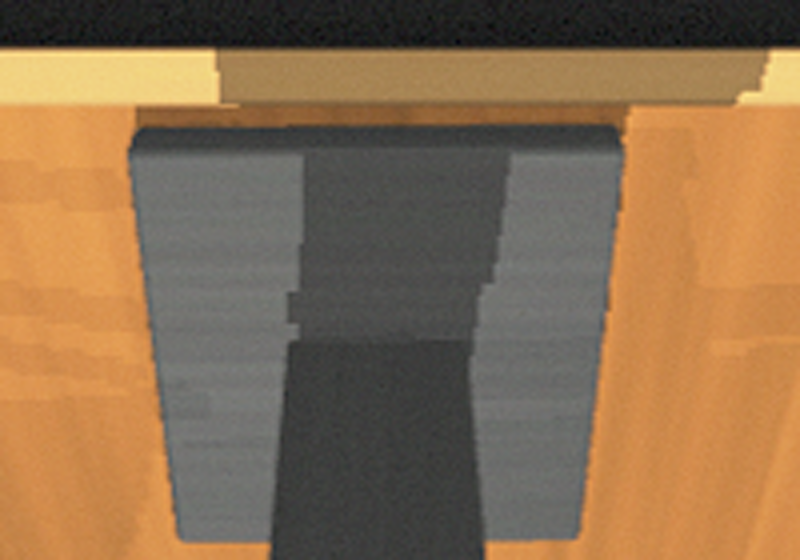

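Run:
```python
from plant import *
from h import *
z=np.load("pics/w7.npz");d=z["d"];c=dict(intrinsics=z["K"],world_from_camera=z["T"])
q=lambda u,v:(u,v,pix2w(c,u,v,d=d[v,u]).round(4))
for u,v in[(265,127),(373,127),(272,215),(365,215),(320,150),(320,180),(320,220),(320,260),(320,300)]:print(*q(u,v))
im,dd=get_image("side");c2=get_calibration("side")
for u,v in[(363,213),(362,200),(362,185),(362,170),(362,155),(362,145)]:print(u,v,pix2w(c2,u,v,d=dd[v,u]).round(4))
print(observe()["eef_pos"],observe()["tcp_rot"])
cv2.imwrite("pics/s7c.png",cv2.resize(im[110:230,300:430,::-1],None,fx=5,fy=5,interpolation=cv2.INTER_CUBIC))
```

```text
265 127 [0.5958 0.2229 0.0103]
373 127 [0.6615 0.2202 0.01  ]
272 215 [0.5913 0.1572 0.0243]
365 215 [0.6601 0.1546 0.0244]
320 150 [0.6287 0.2064 0.0129]
320 180 [0.6283 0.1968 0.03  ]
320 220 [0.6285 0.2046 0.0693]
320 260 [0.6287 0.2113 0.0999]
320 300 [0.6289 0.2167 0.1241]
363 213 [0.6294 0.1712 0.0191]
362 200 [0.6292 0.1911 0.0455]
362 185 [0.6289 0.1964 0.0894]
362 170 [0.6296 0.2079 0.127 ]
362 155 [0.6292 0.2122 0.1687]
362 145 [0.6292 0.217  0.1944]
[0.62912529 0.20604608 0.12717025] [ 8.37048929e-04  9.06590721e-01 -1.60880995e+00]
```

View pics/s7c.png

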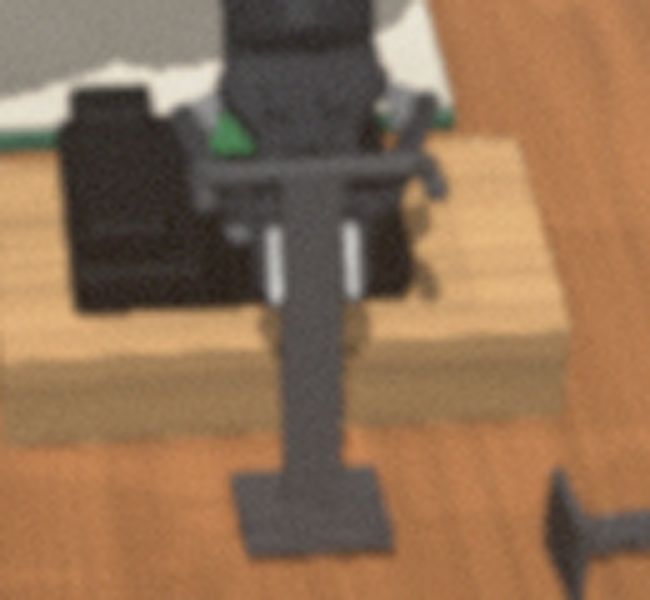

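The stand is leaning back about 11°: my downward pressing made the foot drag, so it stayed behind on its rear edge. I'll swing it back about that edge, release it, and then push low from the front instead.

```bash
python3 - <<'E' 2>&1 | grep -v -i gimbal
from plant import *; from h import *
o=observe();p=np.array(o["eef_pos"]);R=Rn.from_euler('xyz',o["tcp_rot"])
e=np.array([.629,.2225,0]); ax=np.array([1,-.038,0]);ax/=np.linalg.norm(ax)
for k in(4,8,11.5):
    Q=Rn.from_rotvec(ax*np.radians(k)); pk=e+Q.apply(p-e)
    move_l(pk+[0,0,.0005],feed=.05,rotation=(Q*R).as_euler('xyz')); print(k,pk.round(3),ft(3))
gripper_to(.06)
c=get_calibration("wrist");im,d=get_image("wrist"); cv2.imwrite("pics/w8.png",im[:,:,::-1]);np.savez("pics/w8.npz",d=d,K=c["intrinsics"],T=c["world_from_camera"])
for u,v in[(265,127),(373,127),(280,190),(320,220),(320,260),(320,300)]:print(u,v,pix2w(c,u,v,d=d[v,u]).round(4))
print(ft(3),observe()["time_s"])
# IK for the push
for an in(30,35,42):
  t=np.radians(an)
  for y in(.02,.14,.19):
    q=inverse_kinematics([.63,y,.013],rpy([-0.03*np.cos(t),np.cos(t),-np.sin(t)],[1,-.03,0])); print(an,y,None if q is None else np.round(q,2))
E
```

```text
4 [0.629 0.197 0.126] [ 0.56 -0.9   0.38  0.12 -0.23  0.04]
8 [0.628 0.189 0.124] [ 1.03 -1.58  0.4  -0.11 -0.22  0.09]
11.5 [0.628 0.181 0.121] [ 1.99 -1.59  1.35 -0.07 -0.34  0.07]
265 127 [0.5952 0.2209 0.0096]
373 127 [0.6611 0.2182 0.0091]
280 190 [0.5993 0.1759 0.0111]
320 220 [0.6275 0.1875 0.0597]
320 260 [0.6275 0.1891 0.0931]
320 300 [0.6275 0.188  0.1173]
[ 0.12  0.06 -0.36  0.18 -0.    0.01] 24.675
30 0.02 [-0.51  0.86  1.43  0.84  1.58 -0.84]
30 0.14 [-0.35  0.8   1.54  0.94  1.45 -0.8 ]
30 0.19 [-0.28  0.78  1.57  0.99  1.4  -0.78]
35 0.02 [-0.49  0.8   1.47  0.79  1.52 -0.81]
35 0.14 [-0.33  0.75  1.57  0.89  1.39 -0.76]
35 0.19 [-0.25  0.73  1.59  0.94  1.34 -0.73]
42 0.02 [-0.46  0.73  1.51  0.72  1.43 -0.76]
42 0.14 [-0.29  0.68  1.6   0.82  1.31 -0.69]
42 0.19 [-0.21  0.67  1.62  0.86  1.26 -0.65]
```

View pics/w8.png

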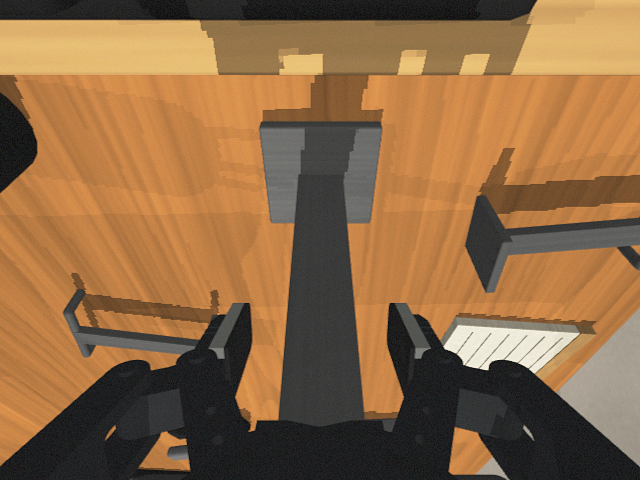

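Upright and flat again, aligned with the ledge (about -2.3°), with a gap of about 43 mm. I'll go round to the front now and push on the foot.

```bash
python3 - <<'E' 2>&1 | grep -v -i gimbal
from plant import *; from h import *
o=observe();p=np.array(o["eef_pos"]);R=Rn.from_euler('xyz',o["tcp_rot"]).as_matrix()
move_l(p-.11*R[:,0],feed=.2,max_force=10); 
p=np.array(observe()["eef_pos"]); move_l([p[0],p[1],.33],feed=.25)
t=np.radians(35); n=np.array([.038,.999,0])
r=rpy(n*np.cos(t)-Z*np.sin(t),[.999,-.038,0])
F=np.array([.625,.146,0])
S1=F-n*.10
movep([S1[0],S1[1]-.08,.33],r)
gripper_to(.05)
move_l([S1[0],S1[1]-.04,.10],feed=.25); move_l(S1+[0,0,.014],feed=.1,max_force=10)
print(ft(4),observe()["time_s"],observe()["eef_pos"])
im,d=get_image("side"); cv2.imwrite("pics/s9.png",im[:,:,::-1])
c=get_calibration("wrist");im,d=get_image("wrist"); cv2.imwrite("pics/w9.png",im[:,:,::-1]);np.savez("pics/w9.npz",d=d,K=c["intrinsics"],T=c["world_from_camera"])
E
```

```text
[ 0.47 -0.11 -0.02 -0.4  -0.    0.  ] 29.625 [0.62191646 0.04551208 0.01481658]
```

View pics/w9.png

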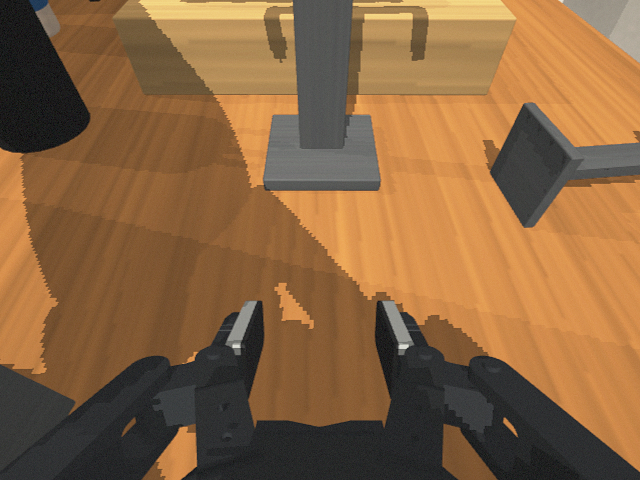

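View pics/s9.png

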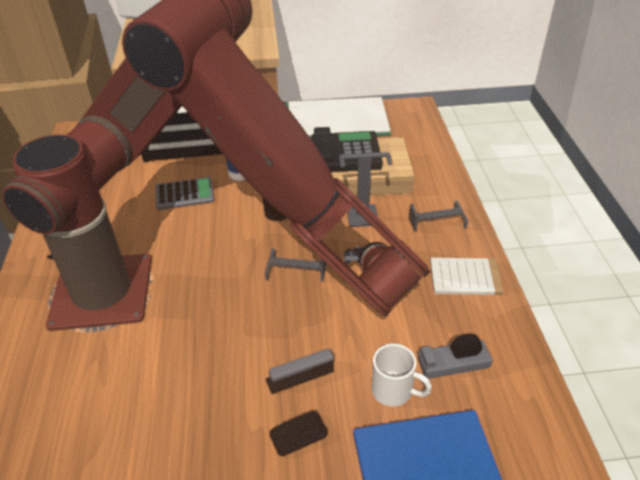

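```bash
python3 - <<'E' 2>&1 | grep -v -i gimbal
from plant import *; from h import *
n=np.array([.038,.999,0]); F=np.array([.625,.146,.0135])
for k in(-.01,.0,.01,.02,.03):
    s=move_l(F+n*k,feed=.06,max_force=15); print(k,s,ft(3))
    if s: break
print(observe()["time_s"])
c=get_calibration("wrist");im,d=get_image("wrist"); cv2.imwrite("pics/w10.png",im[:,:,::-1]);np.savez("pics/w10.npz",d=d,K=c["intrinsics"],T=c["world_from_camera"])
E
```

```text
-0.01 False [-0.27  0.44  0.24 -0.39  0.    0.  ]
0.0 False [ 0.07  0.02  0.48 -0.42  0.01 -0.03]
0.01 False [-0.37 -0.21  0.   -0.39  0.02 -0.02]
0.02 False [ 0.37  0.21  0.03 -0.37 -0.02 -0.02]
0.03 False [-0.39 -0.04  0.32 -0.37  0.   -0.02]
32.8917
```

View pics/w10.png

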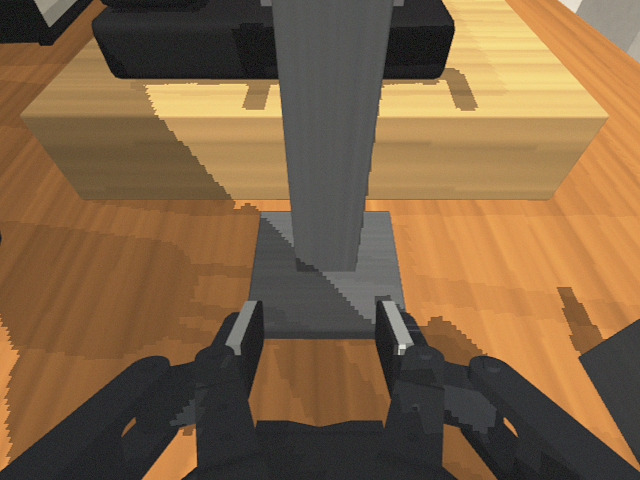

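```bash
python3 - <<'E' 2>&1
from plant import *; from h import *
z=np.load("pics/w10.npz");d=z["d"];c=dict(intrinsics=z["K"],world_from_camera=z["T"])
print("rear",[pix2w(c,u,v,.01).round(4) for u,v in((261,211),(390,211))],"front",[pix2w(c,u,v,.01).round(4) for u,v in((270,332),(370,332))])
print("ledge base",[pix2w(c,u,v,0).round(4) for u,v in((84,199),(549,199))])
print(observe()["eef_pos"],[pix2w(c,u,v,d=d[v,u]).round(4) for u,v in((275,225),(380,225),(300,320),(320,320),(251,303),(388,303),(330,140),(330,200),(330,250))])
im=cv2.imread("pics/w10.png")[180:370,220:430]; cv2.imwrite("pics/w10c.png",cv2.resize(im,None,fx=3.8,fy=3,interpolation=cv2.INTER_CUBIC))
E
```

```text
rear [array([0.5934, 0.2469, 0.01  ]), array([0.6685, 0.244 , 0.01  ])] front [array([0.6023, 0.1711, 0.01  ]), array([0.6474, 0.1694, 0.01  ])]
ledge base [array([0.4773, 0.2715, 0.    ]), array([0.7751, 0.2603, 0.    ])]
[0.62590684 0.17627028 0.01346872] [array([0.6019, 0.2358, 0.0098]), array([0.661 , 0.2331, 0.0104]), array([0.6158, 0.1767, 0.0097]), array([0.6251, 0.1767, 0.0089]), array([0.5961, 0.1764, 0.0276]), array([0.6535, 0.1742, 0.0277]), array([0.6293, 0.2029, 0.0879]), array([0.63  , 0.2032, 0.06  ]), array([0.6307, 0.2029, 0.028 ])]
```

View pics/w10c.png

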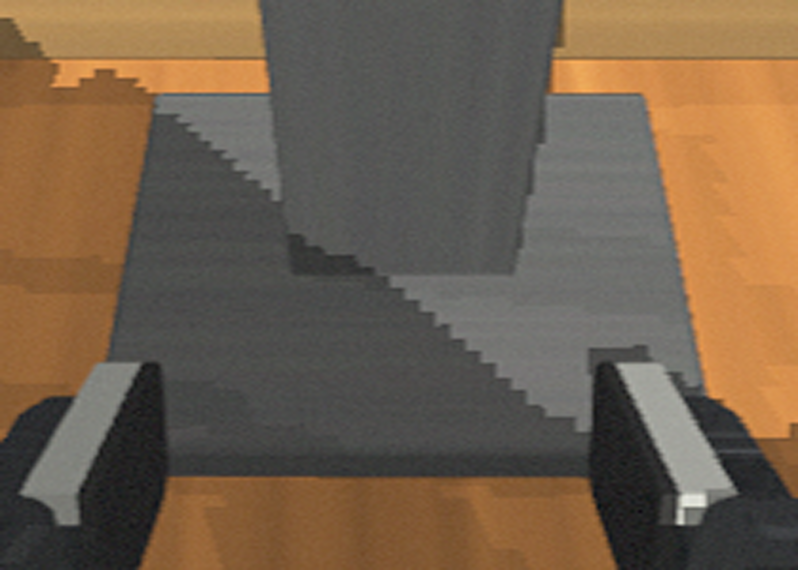

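The foot moves with the fingers, upright and parallel (foot -2.2°, ledge -2.15°), with about 20 mm left. I keep pushing until contact.

```bash
python3 - <<'E' 2>&1 | grep -v -i gimbal
from plant import *; from h import *
n=np.array([.038,.999,0]); F=np.array([.625,.146,.0135])
print(move_l(F+n*.044,feed=.05,max_force=10),ft(3))
for k in np.arange(.046,.062,.002):
    s=move_l(F+n*k,feed=.02,max_force=6); f=ft(3); print(round(k,4),s,f)
    if s or f[1]<-4: break
print(observe()["eef_pos"],observe()["time_s"])
c=get_calibration("wrist");im,d=get_image("wrist"); cv2.imwrite("pics/w11.png",im[:,:,::-1]);np.savez("pics/w11.npz",d=d,K=c["intrinsics"],T=c["world_from_camera"])
im=im[180:370,220:430,::-1]; cv2.imwrite("pics/w11c.png",cv2.resize(im,None,fx=3.8,fy=3,interpolation=cv2.INTER_CUBIC))
E
```

```text
False [-0.04  0.4   0.06 -0.39  0.03  0.  ]
0.046 False [-0.17 -0.49 -0.08 -0.43  0.01 -0.01]
0.048 False [ 0.5  -1.8  -0.31 -0.53 -0.02 -0.06]
0.05 False [-1.24 -7.05  1.61 -0.94  0.17  0.15]
[0.62708067 0.1950123  0.01336772] 34.325
```

View pics/w11.png

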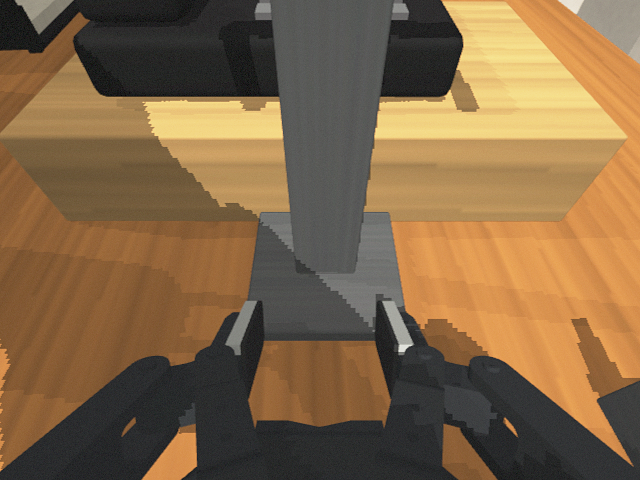

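Contact: 7 N, and the foot's rear (row 212) hides the ledge's base line (row 221). I'll seat it slightly more firmly, then back off and look.

```bash
python3 - <<'E' 2>&1 | grep -v -i gimbal
from plant import *; from h import *
n=np.array([.038,.999,0]); F=np.array([.625,.146,.0135])
print(move_l(F+n*.052,feed=.01,max_force=7),ft(4))
move_l(F+n*.045,feed=.04); print(ft(3))
move_l(F-n*.02,feed=.15)
c=get_calibration("wrist");im,d=get_image("wrist"); cv2.imwrite("pics/w12.png",im[:,:,::-1]);np.savez("pics/w12.npz",d=d,K=c["intrinsics"],T=c["world_from_camera"])
im=im[40:190,240:420,::-1]; cv2.imwrite("pics/w12c.png",cv2.resize(im,None,fx=4.2,fy=4,interpolation=cv2.INTER_CUBIC))
print(observe()["time_s"])
E
```

```text
True [-1.51 -4.2   4.24 -0.31  0.18  0.21]
[-0.07 -0.03 -0.33 -0.38  0.03  0.  ]
35.5917
```

View pics/w12.png

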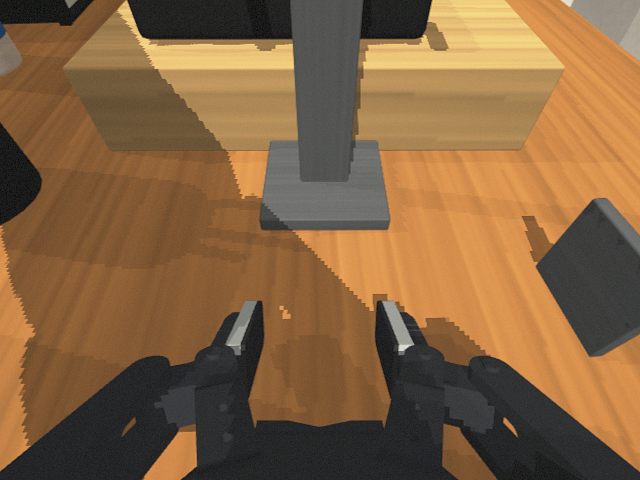

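View pics/w12c.png

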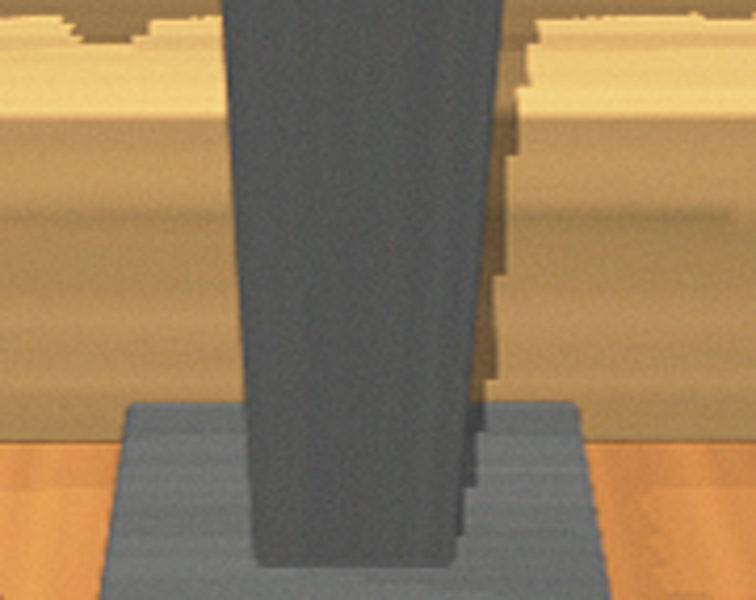

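```bash
python3 - <<'E' 2>&1 | grep -v -i gimbal
from plant import *; from h import *
z=np.load("pics/w12.npz");d=z["d"];c=dict(intrinsics=z["K"],world_from_camera=z["T"])
print("rear",[pix2w(c,u,v,.01).round(4) for u,v in((271,141),(377.6,141))])
print("ledge at base",[pix2w(c,u,150.4,0).round(4) for u in(200,265,385,450)], "depth face",[pix2w(c,u,v,d=d[v,u]).round(4) for u,v in((240,135),(285,130),(365,135),(400,135),(240,110),(400,110))])
print("upright",[pix2w(c,322,v,d=d[v,322]).round(4) for v in(40,90,140,170)])
p=observe()["eef_pos"]; move_l([p[0]-.01,p[1]-.10,.15],feed=.2); move_l([p[0]-.01,p[1]-.15,.3],feed=.25)
hold(.3)
for nme in("side","top","wrist"):
    im,dd=get_image(nme); cv2.imwrite(f"pics/{nme}13.png",im[:,:,::-1])
print(observe()["time_s"])
E
```

```text
rear [array([0.5947, 0.2639, 0.01  ]), array([0.6693, 0.2608, 0.01  ])]
ledge at base [array([0.5418, 0.2689, 0.    ]), array([0.5891, 0.2669, 0.    ]), array([ 0.6764,  0.2633, -0.    ]), array([ 0.7235,  0.2614, -0.    ])] depth face [array([0.5735, 0.2666, 0.0136]), array([0.6051, 0.2646, 0.018 ]), array([0.6605, 0.2638, 0.013 ]), array([0.6848, 0.2627, 0.0131]), array([0.5769, 0.2665, 0.0323]), array([0.6813, 0.2627, 0.032 ])]
upright [array([0.6281, 0.221 , 0.0915]), array([0.6282, 0.2196, 0.0694]), array([0.6284, 0.221 , 0.0399]), array([0.6285, 0.2204, 0.0191])]
37.8167
```

View pics/side13.png

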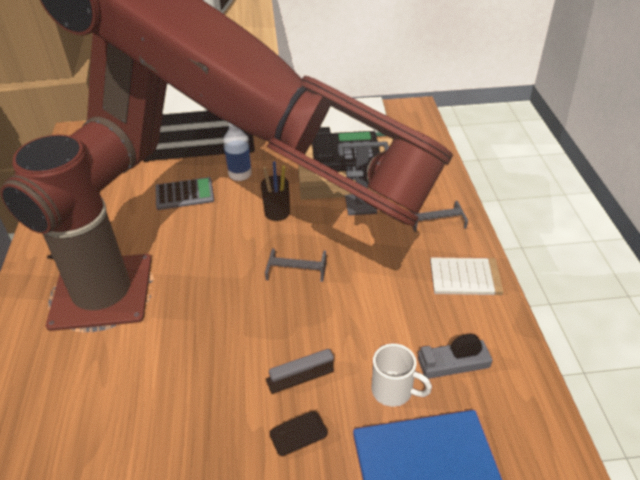

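View pics/top13.png

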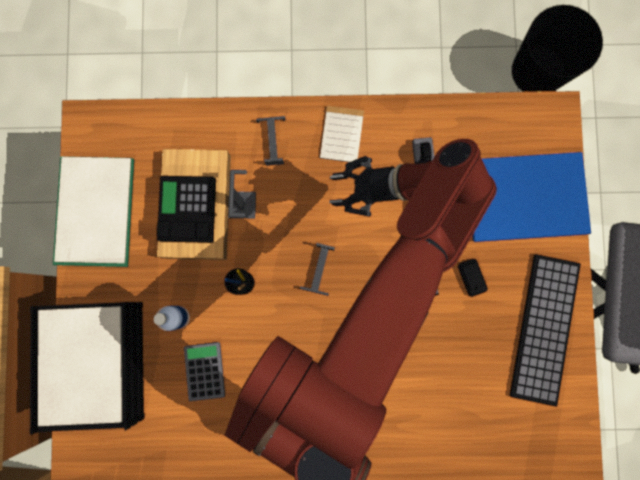

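```bash
python3 - <<'E' 2>&1 | grep -v -i gimbal
from plant import *; from h import *
for nme in("w10","w11","w12"):
    z=np.load(f"pics/{nme}.npz");c=dict(intrinsics=z["K"],world_from_camera=z["T"])
    g=cv2.GaussianBlur(cv2.cvtColor(cv2.imread(f"pics/{nme}.png"),cv2.COLOR_BGR2GRAY),(3,3),0).astype(float)
    lo,hi={"w10":(195,225),"w11":(200,232),"w12":(130,160)}[nme]
    def edge(u,lo,hi,sign=0):
        col=g[lo:hi,u-2:u+3].mean(1); gr=np.gradient(col); i=np.argmax(np.abs(gr)) if sign==0 else np.argmax(sign*gr)
        a,b,cc=[abs(x) for x in gr[i-1:i+2]]; return lo+i+.5*(a-cc)/(a-2*b+cc)
    L=[(u,edge(u,lo,hi)) for u in(150,200,420,450,480)]
    Fe=[(u,edge(u,lo,hi,-1)) for u in(275,285,370,376)]
    print(nme,"ledge",[pix2w(c,u,v,0)[:2].round(4) for u,v in L],"\n  foot",Fe,[pix2w(c,u,v,.01)[:2].round(4) for u,v in Fe])
E
```

```text
w10 ledge [array([0.5197, 0.2693]), array([0.5541, 0.2544]), array([0.6924, 0.2626]), array([0.7116, 0.262 ]), array([0.7308, 0.2613])] 
  foot [(275, np.float64(210.15841584158417)), (285, np.float64(210.1398104265403)), (370, np.float64(210.21428571428572)), (376, np.float64(210.2872340425532))] [array([0.6015, 0.2472]), array([0.6073, 0.247 ]), array([0.6569, 0.2451]), array([0.6604, 0.2449])]
w11 ledge [array([0.5259, 0.2694]), array([0.5564, 0.2679]), array([0.6897, 0.2624]), array([0.7078, 0.2616]), array([0.7259, 0.2607])] 
  foot [(275, np.float64(211.0487804878049)), (285, np.float64(211.06470588235294)), (370, np.float64(211.0625)), (376, np.float64(211.03763440860214))] [array([0.6029, 0.2649]), array([0.6087, 0.2646]), array([0.6581, 0.2627]), array([0.6616, 0.2626])]
w12 ledge [array([0.5055, 0.2701]), array([0.5419, 0.2685]), array([0.7016, 0.2617]), array([0.7234, 0.2609]), array([0.7453, 0.2603])] 
  foot [(275, np.float64(139.94897959183675)), (285, np.float64(139.83333333333334)), (370, np.float64(139.4142857142857)), (376, np.float64(140.2391304347826))] [array([0.5975, 0.265 ]), array([0.6045, 0.2648]), array([0.6642, 0.2628]), array([0.6683, 0.2617])]
```

View pics/wrist13.png

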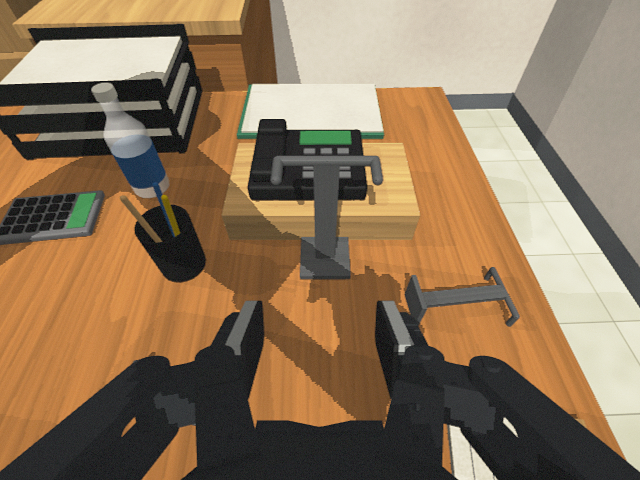

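The edge fits agree. The rear edge is parallel to the face and reads 0.8–1.2 mm from it, within calibration error. It read the same while pressed at 7 N, so it didn't rebound. The wrist view shows it standing with its prongs facing out and the other things in place, so I hand it in.

```bash
python3 -c "
from plant import *
job_done(); print(observe()['time_s'])"
```

```text
the job is handed in; nothing more can be done
the job is handed in; nothing more can be done
```

The stand is on its foot against the front of the ledge, prongs facing out into the desk. I handed the job in at about 38 s, but the tipping and the slide did not go cleanly. I gripped the upright to tip the stand up, let go, and slid it part of the way back with the gripper. I finished the slide by pushing the front of its foot with the open fingers until it met the ledge.

**Last checks**
- **Contact:** the last push met resistance of about 7 N, and the foot stayed where it was when I backed off.
- **Flush:** the rear edge is parallel to the ledge. The pictures read 0.8–1.2 mm of gap along it, the same while pressed as after release, which is within the 2 mm calibration error. An earlier reading taken by eye gave up to 2.8 mm.
- **Upright:** the upright reads vertical in the depth image, and the gripper is clear of everything.
- **Other things:** none of the things visible in the last pictures looks moved. The arm hid the mug, stapler and tape dispenser in some views.

**What went wrong**
- **Foot lifted:** early in the tip-up the gripper carried the stand's full weight, so the foot was probably about 1–2 mm off the desk for a few seconds. I lowered it until the wrist force showed it back on the desk, and tipped the rest with force feedback.
- **Leaned while sliding:** the first slide, made while gripping the upright, pressed down too hard. The stand leaned back about 11° onto its rear foot edge. I swung it upright about that edge, let go, and switched to the low push.

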